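Demagnetise the setting bar: seat it, key on, hold

TASK

Demagnetise the small ground steel bar: lay it flat and square down in the seat between the two pole shoes of the grey bench demagnetiser and let go of it. Then take the red key from the wooden block, push it fully home in the key switch without forcing it (the pins are sticky, so wiggle it a little), and turn it a quarter turn clockwise to its stop. The switch springs back when released, so finish while still holding the key turned, with the bar still in its seat; leave the tools lying round about where they are.

Things in the scene. Friction and masses are not known exactly. Their poses are not given: they have to be found in the camera images.
- bar: ground steel bar, a plain pale pinkish-grey block with stamped marks, 12 x 42 x 9 mm, 50 g, loose, lying flat on the table. Origin: centre of its underside; y along its 42 mm length, x across its 12 mm width, z up. Either end may point either way
- demagnetizer: grey bench demagnetiser, fixed to the table, 100 mm deep (its x) x 150 mm wide (its y), on 12 mm feet, flat panel 55 mm above the table. Origin: centre of its underside; x points away from the operator, z up. On the panel: two steel pole shoes (nest) on its -y half and a square steel key switch bezel on its +y half
- nest (a point): centre of the seat floor, level with the panel (55 mm above the table), axes as the demagnetiser's. The seat, 44 mm (x) x 14 mm (y) and 5 mm deep, is milled in two pole shoes; they leave an open gap for the fingers, 30 mm long in x, at the bar's middle, and reach out to x = +-34 mm, y = +-20 mm. A seated bar lies along x and stands 4 mm above the shoes
- keyhole (a point): centre of the keyhole in the top face of the square bezel (36 x 36 mm, face 63 mm above the table), axes as the demagnetiser's. The slot, 15 mm (x) x 5.4 mm (y), chamfered, goes through a fixed 3 mm cover into the turning plug, 26 mm deep. Switched off, both slots are in line. White dot: off; red dot: on. Pushing in with over 60 N, side forces included, damages it
- key: loose key, 30 g, standing blade down in the wooden block. Origin: on its axis, under the round shoulder (19 mm across, 3 mm thick). Above the shoulder the flat red head, z = 3 to 37 mm, 30 mm wide (x), 9 mm thick (y), to be pinched across its 9 mm. Either way round fits. It is home when the shoulder lies on the bezel; only then can it be turned, and once turned it cannot be pulled out
- key_tip (a point): tip of the key's blade, 27 mm below the key's origin, axes as the key's. The blade is 12 mm wide (x), 4 mm thick (y), its end round (6 mm radius); a 4.2 mm neck, 4.5 mm long, joins it to the shoulder. Sticky pins in the plug catch it about 16 and 10 mm before home: straight pushes under 15 N jam; turning it to and fro by 0.1 rad and shifting it 1 mm along its width under 8 to 15 N lets it past
- key_stand: beech block 50 x 80 x 34 mm, fixed, with a 16 x 8 mm slot, 30 mm deep, in the middle of its top, in which the key stands with its shoulder on the block. Origin: centre of its underside; slot along x
- switch (a joint): turn of the key switch in rad: 0 = off, grows clockwise seen from above, contact closes at 1.2, stop at 1.45. A spring of 0.015 N m at 0 and 0.05 N m at the stop turns it back when it is let go. The key has about 0.1 rad of play in the slot
- torch: black torch, 50 mm thick, 138 mm long, bystander. Origin under its middle
- blower: dark green rubber air blower, 50 x 142 mm, bystander. Origin under its middle
- pliers: small dark pliers, 81 x 38 x 11 mm, lying flat at the near edge of the table, bystander. Origin under their middle
- marker: white paint marker, 18 x 142 mm, lying at the near edge of the table, bystander. Origin under its middle
- driver: precision screwdriver, 18 x 116 mm, lying at the near edge of the table, bystander. Origin under its middle

How it is judged:
On the way, in this order (a step that is already met when the one before it is completed fails the run):
1. the bar lies flat and square in the seat, let go (horizontal distance between bar and nest below 0.003 m and z of bar in the frame of nest below 0.0015 m and angle between bar's own z axis and vertical below 0.06 rad and angle between the y axis of bar and the x axis of demagnetizer, either way round below 0.1 rad and contact force between the fingers and bar below 0.1 N), for 0.2 s.
2. the key is home in the key switch, still off (horizontal distance between key and keyhole below 0.003 m and z of key in the frame of keyhole below 0.0018 m and angle between key's own z axis and vertical below 0.12 rad and value of joint switch below 0.3 rad), for 0.1 s.
3. the switch is turned on with the key (value of joint switch above 1.2 rad), for 0.3 s.
At the end, for the whole second after the job is handed in: The key is in the switch, its shoulder within 3 mm of the bezel, held in the fingers (over 1 N) and the switch held still at more than 1.2 rad; the bar lies let go in the seat, within 3 mm of its centre, within 1.5 mm of its floor, flat within 0.06 rad and square within 0.1 rad (value of joint switch above 1.2 rad and velocity of joint switch between -0.1 and 0.1 rad/s and horizontal distance between key and keyhole below 0.003 m and z of key in the frame of keyhole below 0.003 m and angle between key's own z axis and vertical below 0.12 rad and contact force between the fingers and key above 1 N and horizontal distance between bar and nest below 0.003 m and z of bar in the frame of nest below 0.0015 m and angle between bar's own z axis and vertical below 0.06 rad and angle between the y axis of bar and the x axis of demagnetizer, either way round below 0.1 rad); the arm keeps its last pose, push and grip.
It fails at once if the switch is turned on while the bar is out of its seat (value of joint switch above 0.4 rad and (horizontal distance between bar and nest above 0.004 m or z of bar in the frame of nest above 0.003 m)).
It fails at once if the key is forced in (over 60 N on the demagnetiser before it is turned) (contact force between key and demagnetizer above 60 N and value of joint switch below 0.5 rad).
It fails at once if a bystander is moved more than 2 cm (distance of any of torch, blower, pliers, marker, driver from where it was at the start of the episode above 0.02 m).
It also fails if it takes over 72 s, if anything falls off the work surface, if the arm or the gripper's body presses on something with over 40 N, if the wrist force passes 120 N, or if a joint passes its speed limit or range.

ROBOT

A 6-joint arm with a two-finger parallel gripper is mounted at the origin on a cart in front of the work surface, level with it; the furniture and walls round the work are solid. World frame = base frame: x ahead of the robot, y to its left, z up, the work surface at z = 0. Lengths are in m, angles in rad, forces in N, time in s.
With the tool pointing down it reaches from about 0.3 to 0.775 m from the base axis. Payload 14.6 kg.
Tool frame: the origin (TCP) lies midway between the tips of the shut fingers; the grasp point (between the pads) lies ctrl.tcp_to_grasp behind it (ctrl.tcp_to_grasp is the distance from the TCP to the grasp point, in m); z points along the fingers, y is the line along which they close (so a half turn about z gives the same grasp; the last joint's range is limited). The gripper opens to 94 mm and grips with 3 to 60 N. Pads are 16 mm wide; open, the fingers measure 119 mm over their backs; the gripper's body (75 mm by 177 mm) begins 78 mm behind the grasp point.
Start: joints at [-1.334, 0.3, 1.521, -0, 1.321, -0.067], TCP at [0.165, -0.525, 0.205] pointing down, gripper open.
Joint ranges: [-3.03, 3.03], [-0.79, 2.21], [0.23, 2.52], [-1.04, 4.18], [0, 3.07], [-2.55, 2.55]. Speed limits (rad/s): [2.22, 2.22, 2.57, 3.14, 3.14, 3.14].

INTERFACE

Orientations are given as a unit quaternion [x, y, z, w].
In Python, from plant import ctrl, imaging gives the robot as it stands.
- The arm moves only by the tool step_arm, never from a script. Its argument "moves" is a list of rows, each an object with "travel": the shift along the tool's x, y, z in m, a list of three; "turn": the turn about the tool's z in rad. In form: [{"travel": [x, y, z], "turn": turn}, ...]. A call has exactly 10 rows; each row is the pose to reach, as a shift and turn from the pose commanded when the call began, along the tool's axes at that moment; what a row does not reach only later rows make up. A row lasts 1/8 s, in which the tool goes at most 62.5 mm and 10.7 degrees, less where a joint would pass 70% of its speed; a pose out of reach is approached as far as the arm can. A call with a gripper value outside its range is refused whole. "hand" is the gripper command: -1 is fully open, 1 is shut, values between are in proportion, set as the call begins (left out, the last holds). The fingers move at their own pace and stop on an object; "grip_force" is the grip in N (left out, the last holds). Time passes only in rows, so rows that repeat a pose let the fingers close, or fill a call up. It gives the time, the measured TCP pose, the force, the opening and the grip force at its end, in the units of the state.
- ctrl.read_state(): the state, without advancing time (a new reading comes with each control period).
- imaging.get_image(name): name is "scene" or "side" or "wrist"; returns the picture (400x640x3 uint8, red, green, blue); there is no depth.
- imaging.camera_params(name): a dict with "K" (3x3 intrinsics, pixels), "position" and "orientation" of the camera in the world. Camera axes: x right, y up, looking along -z (the intrinsics and any distortion apply to the point x, -y, -z); pixel columns grow to the right and rows downward; lengths in m; the calibration is good to about 2 mm. A picture is of the moment at which its call begins: read the wrist's pose just before it. camera_params takes no time and is no camera call; for the wrist camera it gives the pose at the moment of the call.
- ctrl.sign_off(): hands the job in; it is judged then, once.
Trained networks look in the newest picture that a camera, given by its name, has taken for a name from the list of things; names that differ only in an ending like _2 or _b are one class to them, and where a whole thing is asked for, a point or a joint stands for the part that bears it (a point fixed in the world has none). Each returns a list of dicts, best first, with "conf" (0 to 1); they miss things now and then, are a little off and sometimes report something else, mostly with a low value. They report only what shows in the picture. A call takes as long as a camera call.
- imaging.search_frame(camera, name): "centre" ([row, column] in pixels, amid what is visible of it).
- imaging.outline_of(camera, name): "region" (400x640 bool, what is visible of it) and "centre" ([row, column] in pixels, amid what is visible of it).
- imaging.spot_point(camera, name): "centre" ([row, column] in pixels: a listed point, or the origin of a listed thing).
The state is a dict: "time": time; "q": joint angles; "joint_velocities": joint speeds; "effort": joint torques, N m; "tcp_pos": TCP position; "ee_rot": TCP orientation; "contact_force": force on the tool from outside, world axes, zero at the start; "moment": the same for the moment, N m; "grip_width": finger opening in m; "grip_force": force on a finger pad.
Only numpy, scipy, OpenCV 4.12 (cv2) and the standard library are available. Lean on these libraries where they do the work, as an engineer would, in place of code of your own. Each camera call takes 0.05 s, during which the arm holds its last target. There are 200 camera calls.

## Working session

There is one attempt and no reset: what is moved stays moved. The work goes in short steps, Python scripts to look and compute and a tool call to move; the robot and the scene stay as the last step left them, time stands still between calls to the robot, and variables do not carry over. Pictures are saved under pics/ and viewed, at most 10 in all, crops included, and the job is handed in when it is done.

Besides the shell and the picture viewer there is one more tool, called by a JSON object that holds its "op" and its "data". step_arm: Moves the arm, as the interface text tells. Its arguments: {"type":"object","properties":{"moves":{"type":"array","items":{"type":"object","properties":{"travel":{"type":"array","items":{"type":"number"}},"turn":{"type":"number"}}}},"hand":{"type":"number"},"grip_force":{"type":"number"}},"required":["moves"]}

```bash
ls; mkdir -p pics; cat > h.py <<'E'
import numpy as np, cv2
from scipy.spatial.transform import Rotation as R
from plant import ctrl, imaging
def snap(cam,fn=None,crop=None,scale=1):
    im=imaging.get_image(cam); p=imaging.camera_params(cam)
    if fn:
        o=im if crop is None else im[crop[0]:crop[1],crop[2]:crop[3]]
        o=cv2.resize(o,None,fx=scale,fy=scale,interpolation=cv2.INTER_CUBIC)
        cv2.imwrite('pics/'+fn,o[:,:,::-1])
    return im,p
def ray(p,rc):
    K=np.array(p['K']); d=np.linalg.inv(K)@[rc[1],rc[0],1]
    d=np.array([d[0],-d[1],-d[2]])
    return np.array(p['position']),R.from_quat(p['orientation']).apply(d)
def onz(p,rc,z):
    o,d=ray(p,rc); return o+d*(z-o[2])/d[2]
def proj(p,X):
    K=np.array(p['K']); c=R.from_quat(p['orientation']).inv().apply(np.array(X)-p['position'])
    u=K@[c[0],-c[1],-c[2]]; return u[1]/u[2],u[0]/u[2]
E
python3 - <<'E'
from h import *
s=ctrl.read_state(); print(s['tcp_pos'],s['ee_rot'],s['grip_width'],ctrl.tcp_to_grasp)
for cam in ('scene','side'):
    im,p=snap(cam,cam+'0.png'); print(cam,p)
    for n,z in [('bar',0.0),('nest',.055),('keyhole',.063),('key',.034),('key_stand',0),('demagnetizer',0),('torch',0),('blower',0),('pliers',0),('marker',0),('driver',0)]:
        r=imaging.spot_point(cam,n)
        print(n,[(np.round(a['centre'],1),round(a['conf'],2),np.round(onz(p,a['centre'],z),3)) for a in r[:2]])
E
```

```text
pics
[ 0.16446354 -0.52455861  0.20489784] [ 9.88483762e-01  1.51325905e-01 -4.98917338e-05 -5.66557359e-04] 0.09411465877074596 0.0188
scene {'K': array([[447.0074537 ,   0.        , 323.01960315],
       [  0.        , 447.0074537 , 203.72766782],
       [  0.        ,   0.        ,   1.        ]]), 'position': array([-0.16151765,  0.61457121,  0.62599241]), 'orientation': array([-0.19232366,  0.42308238,  0.79891314, -0.38177311])}
bar [(array([274.4, 242.2]), 0.7, array([0.441, 0.316, 0.   ]))]
nest [(array([187.6, 406.4]), 0.56, array([ 0.402, -0.117,  0.055]))]
keyhole [(array([200.5, 296.4]), 0.82, array([0.51 , 0.129, 0.063]))]
key [(array([179.7, 404.3]), 0.66, array([ 0.451, -0.168,  0.034]))]
key_stand [(array([193.4, 402.1]), 0.69, array([ 0.444, -0.158,  0.   ]))]
demagnetizer [(array([221.2, 312.9]), 0.57, array([0.492, 0.096, 0.   ]))]
torch [(array([168.8, 368.8]), 0.6, array([ 0.587, -0.178,  0.   ]))]
blower [(array([238.2, 198.9]), 0.91, array([0.599, 0.331, 0.   ]))]
pliers [(array([241. , 365.6]), 0.79, array([0.363, 0.049, 0.   ]))]
marker [(array([207.8, 423.2]
[... 601 characters left out ...]
, 0.063]))]
key [(array([175.5, 370. ]), 0.51, array([ 0.447, -0.165,  0.034]))]
key_stand [(array([185.4, 371.5]), 0.66, array([ 0.444, -0.173,  0.   ]))]
demagnetizer [(array([231.2, 307.4]), 0.92, array([0.49 , 0.098, 0.   ]))]
torch [(array([169.8, 325.9]), 0.95, array([ 0.603, -0.198,  0.   ]))]
blower [(array([269.4, 200. ]), 0.98, array([0.618, 0.319, 0.   ])), (array([211. , 296.2]), 0.27, array([0.56 , 0.036, 0.   ]))]
pliers [(array([233.9, 363.2]), 0.6, array([0.371, 0.046, 0.   ]))]
marker [(array([195.3, 396.2]), 0.51, array([ 0.365, -0.153,  0.   ])), (array([292.2, 313.6]), 0.33, array([0.378, 0.263, 0.   ]))]
driver [(array([290.3, 313.1]), 0.8, array([0.381, 0.259, 0.   ]))]
```

View pics/scene0.png

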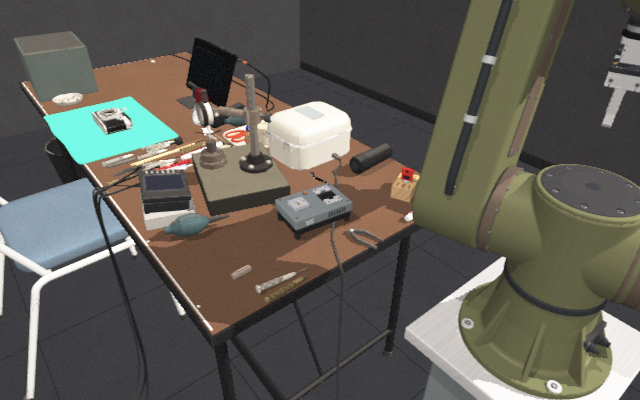

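View pics/side0.png

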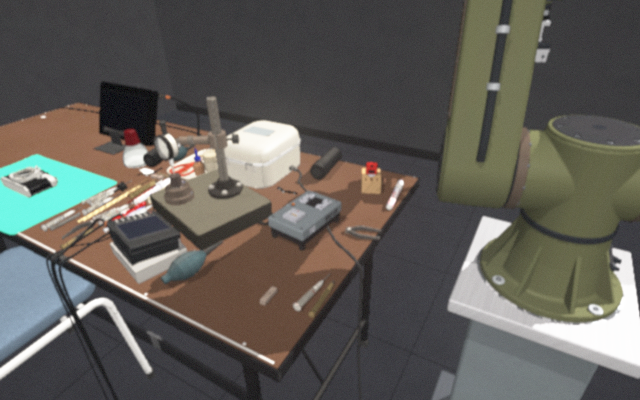

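The pictures show the bar at scene px (242,272), the demagnetiser near (313,205) and the key block at (404,185), with the blower behind the bar. The two views agree, so I'll move above the bar.

```bash
cat >> h.py <<'E'
def go(x,y,z,yaw=None):
    """travel/turn to bring TCP to x,y,z, tool-x heading yaw (mod pi)"""
    s=ctrl.read_state(); r=R.from_quat(s['ee_rot']); t=r.inv().apply(np.array([x,y,z])-s['tcp_pos'])
    v=r.as_matrix()[:,0]; h=np.arctan2(v[1],v[0])
    tu=0 if yaw is None else -((yaw-h+np.pi/2)%np.pi-np.pi/2)
    print('travel',np.round(t,4),'turn',round(tu,3),'heading',round(h,3),'q6',round(s['q'][5],2),'tilt',np.round(r.as_matrix()[:2,2],4),'t',s['time'])
def wrist_in_tool():
    s=ctrl.read_state(); p=imaging.camera_params('wrist'); r=R.from_quat(s['ee_rot'])
    print('cam in tool',np.round(r.inv().apply(p['position']-s['tcp_pos']),4),'look',np.round(r.inv().apply(R.from_quat(p['orientation']).apply([0,0,-1])),3))
E
python3 - <<'E'
from h import *
wrist_in_tool(); print(imaging.camera_params('wrist')['K'])
go(.44,.31,.2)
for n in ('scene','side'):
    im=imaging.get_image(n);p=imaging.camera_params(n)
    for a in imaging.outline_of(n,'bar')[:1]:
        ys,xs=np.nonzero(a['region']); w=np.array([onz(p,(y,x),.006)[:2] for y,x in zip(ys,xs)])
        c=w.mean(0); e,v=np.linalg.eigh(np.cov((w-c).T)); print(n,c,np.arctan2(v[1,1],v[0,1]),np.sqrt(e*12))
E
```

```text
cam in tool [ 7.120e-02 -1.000e-04 -1.788e-01] look [-0.247 -0.     0.969]
[[288.45159671   0.         316.77083992]
 [  0.         288.45159671 199.15988881]
 [  0.           0.           1.        ]]
travel [ 0.5126 -0.7142  0.0055] turn 0 heading 0.304 q6 -0.07 tilt [0. 0.] t 1.2
scene [0.44342578 0.31382826] 1.6677301645525846 [0.01916525 0.0410151 ]
side [0.44460581 0.31679156] 1.6591819515969088 [0.01545778 0.0436515 ]
```

{"op": "step_arm", "data": {"moves": [{"travel":[0.513,-0.714,0.03],"turn":-1.357},{"travel":[0.513,-0.714,0.03],"turn":-1.357},{"travel":[0.513,-0.714,0.03],"turn":-1.357},{"travel":[0.513,-0.714,0.03],"turn":-1.357},{"travel":[0.513,-0.714,0.03],"turn":-1.357},{"travel":[0.513,-0.714,0.03],"turn":-1.357},{"travel":[0.513,-0.714,0.03],"turn":-1.357},{"travel":[0.513,-0.714,0.03],"turn":-1.357},{"travel":[0.513,-0.714,0.03],"turn":-1.357},{"travel":[0.513,-0.714,0.03],"turn":-1.357}], "hand": 0, "grip_force": 15}}

```text
time: 2.65
tcp_pos: [0.3608, 0.0704, 0.1845]
ee_rot: [0.674, 0.738, 0.001, 0.001]
contact_force: [0.9, -1.1, 0.2]
grip_width: 0.0469
grip_force: 0.0
```

```bash
python3 - <<'E'
from h import *
go(.444,.316,.18,1.66)
E
```

```text
travel [0.2371 0.105  0.0046] turn 0.001 heading 1.661 q6 0.0 tilt [0.0015 0.    ] t 2.65
```

{"op": "step_arm", "data": {"moves": [{"travel":[0.237,0.105,0.0],"turn":0},{"travel":[0.237,0.105,0.0],"turn":0},{"travel":[0.237,0.105,0.03],"turn":0},{"travel":[0.237,0.105,0.05],"turn":0},{"travel":[0.237,0.105,0.07],"turn":0},{"travel":[0.237,0.105,0.07],"turn":0},{"travel":[0.237,0.105,0.07],"turn":0},{"travel":[0.237,0.105,0.07],"turn":0},{"travel":[0.237,0.105,0.07],"turn":0},{"travel":[0.237,0.105,0.07],"turn":0}]}}

```text
time: 3.9
tcp_pos: [0.444, 0.3134, 0.1147]
ee_rot: [0.675, 0.738, 0.0, 0.0]
contact_force: [0.0, 0.2, 0.2]
grip_width: 0.047
grip_force: 0.0
```

```bash
python3 - <<'E'
from h import *
im,p=snap('wrist','w1.png')
for a in imaging.outline_of('wrist','bar')[:2]:
    m=a['region'].astype(np.uint8); c=cv2.findContours(m,0,1)[0]; c=max(c,key=cv2.contourArea)[:,0]
    w=np.array([onz(p,(y,x),.009)[:2] for x,y in c],np.float32)*1000
    print(a['conf'],a['centre'],cv2.minAreaRect(w))
    b=cv2.boxPoints(cv2.minAreaRect(w)); e=[b[1]-b[0],b[2]-b[1]]; e=max(e,key=np.linalg.norm); y=np.arctan2(e[1],e[0]); print(y)
print(onz(p,imaging.spot_point('wrist','bar')[0]['centre'],0))
go(.444,.316,.005,1.66)
E
```

```text
Traceback (most recent call last):
IndexError: list index out of range
```

View pics/w1.png

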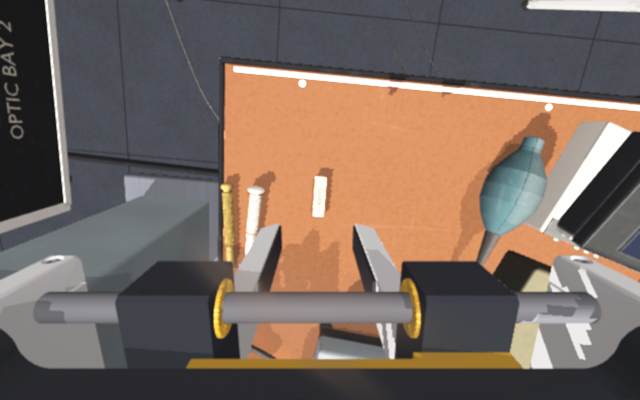

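The bar is at px (319,197), nearly upright in the view and between the fingers. The white barrel at (255,215) and the gold tool at (228,225) are to its left. The detector missed the bar, so I'll segment it by colour.

```bash
python3 - <<'E'
from h import *
im,p=snap('wrist')
b=im[160:235,295:345].astype(int)
m=((b[:,:,2]>150)).astype(np.uint8); print(m.sum(), b[37,24],b[10,5])
c=max(cv2.findContours(m,0,1)[0],key=cv2.contourArea)[:,0]+[295,160]
for z in (.009,.0045):
    w=np.array([onz(p,(y,x),z)[:2] for x,y in c],np.float32)*1000
    r=cv2.minAreaRect(w); q=cv2.boxPoints(r); e=max([q[1]-q[0],q[2]-q[1]],key=np.linalg.norm); print(r, np.arctan2(e[1],e[0])%np.pi)
go(.444,.316,.005,1.66)
E
```

```text
510 [254 246 234] [227 154 105]
((445.7036437988281, 315.2837219238281), (12.809736251831055, 42.900665283203125), 1.2829196453094482) 1.5931875
((445.83868408203125, 314.1825256347656), (13.012773513793945, 43.58042907714844), 1.282968521118164) 1.5931884
travel [0.0024 0.0004 0.1092] turn 0.001 heading 1.661 q6 0.46 tilt [0.0001 0.    ] t 4.1
```

{"op": "step_arm", "data": {"moves": [{"travel":[0.002,0.002,0.04],"turn":0.068},{"travel":[0.002,0.002,0.08],"turn":0.068},{"travel":[0.002,0.002,0.1],"turn":0.068},{"travel":[0.002,0.002,0.111],"turn":0.068},{"travel":[0.002,0.002,0.111],"turn":0.068},{"travel":[0.002,0.002,0.111],"turn":0.068},{"travel":[0.002,0.002,0.111],"turn":0.068},{"travel":[0.002,0.002,0.111],"turn":0.068},{"travel":[0.002,0.002,0.111],"turn":0.068},{"travel":[0.002,0.002,0.111],"turn":0.068}]}}

```text
time: 5.35
tcp_pos: [0.4456, 0.3158, 0.0032]
ee_rot: [0.699, 0.715, 0.0, 0.0]
contact_force: [-0.1, -0.6, 0.7]
grip_width: 0.0468
grip_force: 0.0
```

{"op": "step_arm", "data": {"moves": [{"travel":[0,0,0],"turn":0},{"travel":[0,0,0],"turn":0},{"travel":[0,0,0],"turn":0},{"travel":[0,0,0],"turn":0},{"travel":[0,0,0],"turn":0},{"travel":[0,0,0],"turn":0},{"travel":[0,0,-0.05],"turn":0},{"travel":[0,0,-0.1],"turn":0},{"travel":[0,0,-0.15],"turn":0},{"travel":[0,0,-0.15],"turn":0}], "hand": 1, "grip_force": 20}}

```text
time: 6.6
tcp_pos: [0.4469, 0.3166, 0.1568]
ee_rot: [0.699, 0.715, 0.003, 0.001]
contact_force: [0.0, -0.4, -0.7]
grip_width: 0.0114
grip_force: 20.0
```

```bash
python3 - <<'E'
from h import *
go(.47,.06,.18,2.92)
E
```

```text
travel [-0.257   0.0176 -0.0239] turn -1.327 heading 1.593 q6 0.53 tilt [0.0056 0.0035] t 6.6
```

{"op": "step_arm", "data": {"moves": [{"travel":[-0.267,0.04,-0.024],"turn":-1.327},{"travel":[-0.267,0.04,-0.024],"turn":-1.327},{"travel":[-0.267,0.04,-0.024],"turn":-1.327},{"travel":[-0.267,0.04,-0.024],"turn":-1.327},{"travel":[-0.267,0.04,-0.024],"turn":-1.327},{"travel":[-0.267,0.04,-0.024],"turn":-1.327},{"travel":[-0.267,0.04,-0.024],"turn":-1.327},{"travel":[-0.267,0.04,-0.024],"turn":-1.327},{"travel":[-0.267,0.04,-0.024],"turn":-1.327},{"travel":[-0.267,0.04,-0.024],"turn":-1.327}]}}

```text
time: 7.85
tcp_pos: [0.4913, 0.0498, 0.1766]
ee_rot: [0.112, 0.994, -0.0, -0.0]
contact_force: [-0.6, 0.3, 0.4]
grip_width: 0.0109
grip_force: 20.0
```

```bash
python3 - <<'E'
from h import *
go(.491,.049,.17,2.92)
im,p=snap('wrist','w2.png')
for n,z in [('nest',.055),('keyhole',.063),('key',.034),('key_stand',0),('bar',.16)]:
    print(n,[(np.round(a['centre'],1),round(a['conf'],2),np.round(onz(p,a['centre'],z),4)) for a in imaging.spot_point('wrist',n)[:2]])
E
```

```text
travel [ 0.0001 -0.0008  0.0066] turn -0.002 heading 2.918 q6 -1.32 tilt [-0.0009  0.    ] t 7.85
nest [(array([196.5, 320.2]), 0.75, array([0.4939, 0.0529, 0.055 ]))]
keyhole [(array([191.1, 392.6]), 0.89, array([0.503 , 0.1278, 0.063 ]))]
key [(array([196.7, 122.8]), 0.68, array([ 0.4489, -0.169 ,  0.034 ]))]
key_stand [(array([187.7, 140.9]), 0.77, array([ 0.4459, -0.1671,  0.    ])), (array([198.9, 320.1]), 0.62, array([0.5102, 0.0497, 0.    ]))]
bar [(array([237.6, 321. ]), 0.91, array([0.4986, 0.0512, 0.16  ]))]
```

View pics/w2.png

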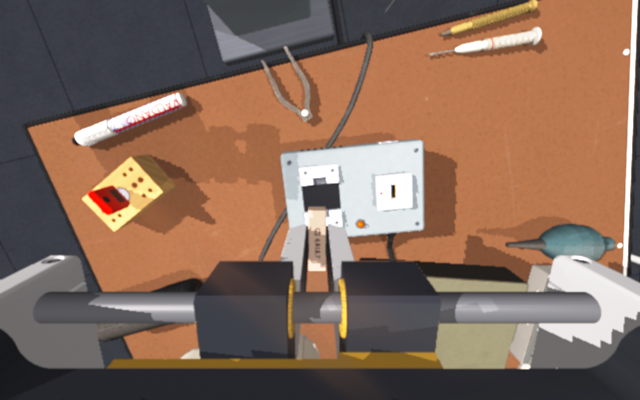

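The bar is held straight at px (318,240) and lies square in the grip. Below it, the upper shoe is at (319,176), the bezel at (393,191) and the key block at (125,193). The panel is turned about 0.1 rad relative to the tool. I'll take a close crop to measure it.

```bash
python3 - <<'E'
from h import *
im,p=snap('wrist','w3.png',(130,245,275,435),5)
g=cv2.cvtColor(im,cv2.COLOR_RGB2GRAY); np.save('w3.npy',im)
import json; json.dump({k:np.array(v).tolist() for k,v in p.items()},open('w3.json','w'))
b=im.astype(int)
E
```

```text
(no output)
```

View pics/w3.png

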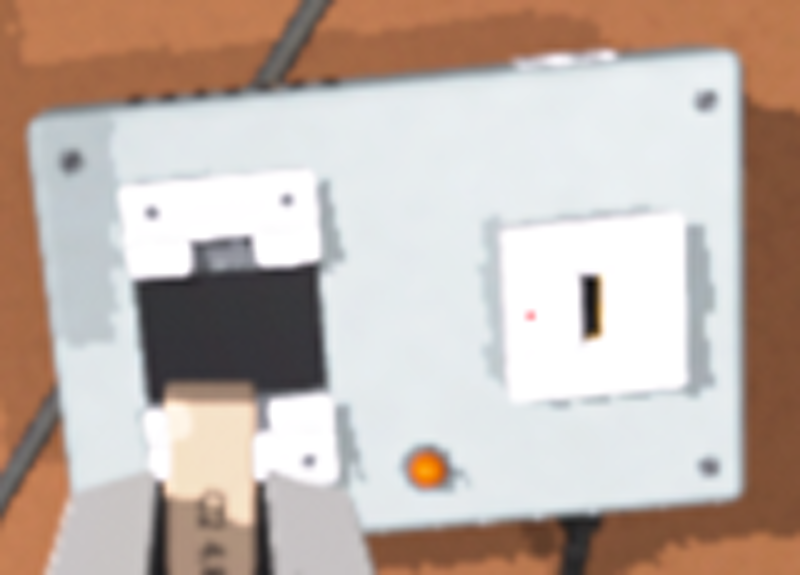

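```bash
python3 - <<'E'
from h import *
import json
p=json.load(open('w3.json'))
W=lambda pts,z: np.array([onz(p,(130+(y+.5)/5-.5,275+(x+.5)/5-.5),z)[:2] for x,y in pts])
g=W([(135,280),(322,265),(327,392),(148,405)],.06)
b=W([(500,228),(684,212),(690,388),(510,402)],.063)
s=W([(120,186),(316,170)],.06)
sc=W([(70,161),(706,100),(709,467)],.055)
ang=lambda v: np.arctan2(v[1],v[0])
print('gap',g.mean(0),[np.linalg.norm(g[i]-g[i-1]) for i in range(4)],ang(g[1]-g[0])-np.pi/2)
print('bez',b.mean(0),[np.linalg.norm(b[i]-b[i-1]) for i in range(4)],ang(b[1]-b[0])-np.pi/2,ang(b[2]-b[3])-np.pi/2,ang(b[0]-b[3]),ang(b[1]-b[2]),)
print('shoe',ang(s[1]-s[0])-np.pi/2,'screws',ang(sc[1]-sc[0])-np.pi/2,ang(sc[2]-sc[1]), 'nest->key',ang(b.mean(0)-g.mean(0))-np.pi/2)
k=W([(585,275),(600,275),(600,338),(585,338)],.063); print('slot',k.mean(0))
go(*g.mean(0),.1,2.92)
E
```

```text
gap [0.49360834 0.05401244] [np.float64(0.027367917632698673), np.float64(0.039191704161939865), np.float64(0.02760574965309372), np.float64(0.038334739282310584)] -0.14095766856670244
bez [0.5038252  0.12909204] [np.float64(0.037412839874617417), np.float64(0.03763833717615156), np.float64(0.03767886606714297), np.float64(0.0379573761555524)] -0.13445717334993268 -0.14128265203696633 3.0250156410290407 3.0333353054097234
shoe -0.14087678542416282 screws -0.12718843147883985 -0.1298224578443249 nest->key -0.13524966961749896
slot [0.50320763 0.12846634]
travel [-0.0012  0.0046  0.0771] turn -0.001 heading 2.919 q6 -1.32 tilt [-0.      0.0001] t 8.2
```

{"op": "step_arm", "data": {"moves": [{"travel":[-0.0015,0.0046,0.03],"turn":-0.086},{"travel":[-0.0015,0.0046,0.06],"turn":-0.086},{"travel":[-0.0015,0.0046,0.08],"turn":-0.086},{"travel":[-0.0015,0.0046,0.095],"turn":-0.086},{"travel":[-0.0015,0.0046,0.102],"turn":-0.086},{"travel":[-0.0015,0.0046,0.102],"turn":-0.086},{"travel":[-0.0015,0.0046,0.102],"turn":-0.086},{"travel":[-0.0015,0.0046,0.102],"turn":-0.086},{"travel":[-0.0015,0.0046,0.102],"turn":-0.086},{"travel":[-0.0015,0.0046,0.102],"turn":-0.086}]}}

```text
time: 9.45
tcp_pos: [0.494, 0.0539, 0.0753]
ee_rot: [0.068, 0.998, 0.0, 0.0]
contact_force: [-0.3, -0.1, 0.7]
grip_width: 0.0111
grip_force: 20.0
```

```bash
python3 - <<'E'
from h import *
import json
im,p=snap('wrist','w4.png',(185,305,275,435),5)
json.dump({k:np.array(v).tolist() for k,v in p.items()},open('w4.json','w'))
go(.4942,.054,.058,3.005)
print(proj(p,ctrl.read_state()['tcp_pos']))
for z in (.055,.06,.0725): print(z,np.array(proj(p,[.4942,.054,z])))
E
```

```text
travel [-0.0002  0.0001  0.0172] turn 0.001 heading 3.006 q6 -1.4 tilt [ 0.0001 -0.    ] t 9.5
(np.float64(237.4306784984163), np.float64(316.79089583941766))
0.055 [227.29515272 316.96349048]
0.06 [229.68757418 316.96771358]
0.0725 [236.19250934 316.97919608]
```

View pics/w4.png

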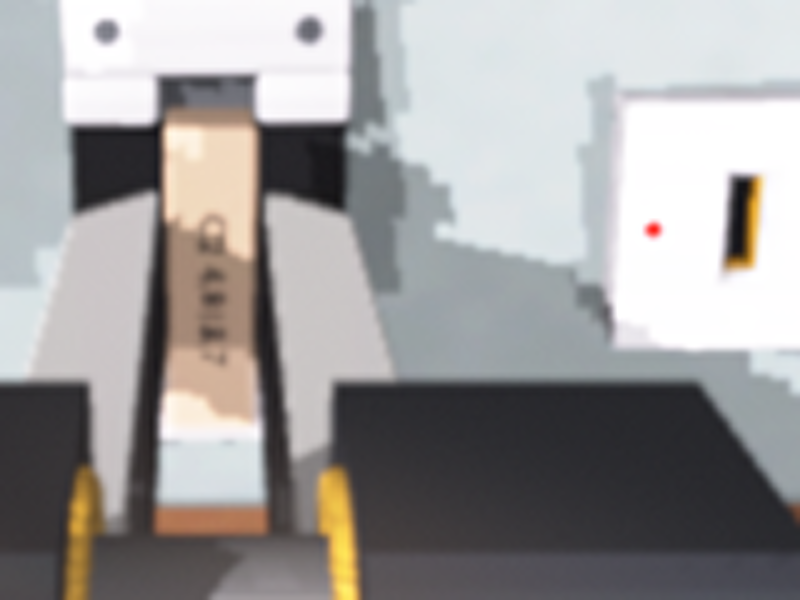

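The bar end is at crop px (209,108) and the seat's near-end edge at (206,75). The shoe edges run parallel to the bar, so the angle is good. Next I'll work out the lengthwise offset.

```bash
python3 - <<'E'
from h import *
import json
p=json.load(open('w4.json')); s=ctrl.read_state(); r=R.from_quat(s['ee_rot'])
def T(x,y,z): return np.round(r.inv().apply(onz(p,(185+(y+.5)/5-.5,275+(x+.5)/5-.5),z)-s['tcp_pos'])*1000,2)
print('seat end(22)',T(206.5,75,.06),'inner(15)',T(206.5,125,.06),'screws',T(207.5,31,.06))
for z in (.0723,.0727): print('bar end bottom(21)',T(209.5,108,z))
print('bar end top',T(209.5,124,.0813),'bar far top',T(212,438,.0813),'slot edges',T(157,100,.06),T(256,100,.06),'bar',T(163,108,.0723),T(256,108,.0723))
E
```

```text
seat end(22) [21.95 -0.61 15.22] inner(15) [14.72 -0.62 15.22] screws [28.21 -0.46 15.22]
bar end bottom(21) [20.64 -0.18  2.92]
bar end bottom(21) [20.76 -0.18  2.52]
bar end top [21.1  -0.17 -6.08] bar far top [-22.09   0.13  -6.07] slot edges [18.35 -7.52 15.22] [18.35  6.29 15.22] bar [20.65 -6.26  2.92] [20.64  5.9   2.92]
```

{"op": "step_arm", "data": {"moves": [{"travel":[0.0002,-0.0004,0],"turn":0},{"travel":[0.0002,-0.0004,0.004],"turn":0},{"travel":[0.0002,-0.0004,0.008],"turn":0},{"travel":[0.0002,-0.0004,0.01],"turn":0},{"travel":[0.0002,-0.0004,0.012],"turn":0},{"travel":[0.0002,-0.0004,0.014],"turn":0},{"travel":[0.0002,-0.0004,0.0155],"turn":0},{"travel":[0.0002,-0.0004,0.017],"turn":0},{"travel":[0.0002,-0.0004,0.0172],"turn":0},{"travel":[0.0002,-0.0004,0.0172],"turn":0}]}}

```text
time: 10.75
tcp_pos: [0.4937, 0.0535, 0.0581]
ee_rot: [0.068, 0.998, -0.0, 0.0]
contact_force: [-0.1, -0.4, 2.7]
grip_width: 0.0113
grip_force: 20.0
```

{"op": "step_arm", "data": {"moves": [{"travel":[0,0,0],"turn":0},{"travel":[0,0,0],"turn":0},{"travel":[0,0,0],"turn":0},{"travel":[0,0,0],"turn":0},{"travel":[0,0,-0.01],"turn":0},{"travel":[0,0,-0.04],"turn":0},{"travel":[0,0,-0.08],"turn":0},{"travel":[0,0,-0.12],"turn":0},{"travel":[0,0,-0.12],"turn":0},{"travel":[0,0,-0.12],"turn":0}], "hand": 0.2}}

```text
time: 12.0
tcp_pos: [0.4934, 0.0535, 0.1776]
ee_rot: [0.068, 0.998, -0.0, -0.0]
contact_force: [-0.8, 0.4, 0.1]
grip_width: 0.0377
grip_force: 0.0
```

```bash
python3 - <<'E'
from h import *
im,p=snap('wrist','w5.png',(120,300,60,440),2)
for n,z in [('bar',.055),('nest',.055),('keyhole',.063),('key',.034),('key_stand',0)]:
    print(n,[(np.round(a['centre'],1),round(a['conf'],2),np.round(onz(p,a['centre'],z),4)) for a in imaging.spot_point('wrist',n)[:2]])
go(.447,-.167,.2,3.0)
E
```

```text
bar [(array([198.7, 322.1]), 0.76, array([0.4982, 0.0586, 0.055 ]))]
nest [(array([194.2, 316.8]), 0.71, array([0.4925, 0.0536, 0.055 ]))]
keyhole [(array([193.4, 388.2]), 0.6, array([0.4999, 0.1277, 0.063 ]))]
key [(array([175.9, 115.7]), 0.61, array([ 0.4456, -0.1691,  0.034 ]))]
key_stand [(array([173.7, 135.6]), 0.59, array([ 0.4487, -0.1682,  0.    ])), (array([182.1, 347. ]), 0.53, array([0.495 , 0.0915, 0.    ]))]
travel [ 0.0162 -0.2248 -0.0226] turn 0.006 heading 3.006 q6 -1.4 tilt [-0.0011 -0.    ] t 12.3
```

View pics/w5.png

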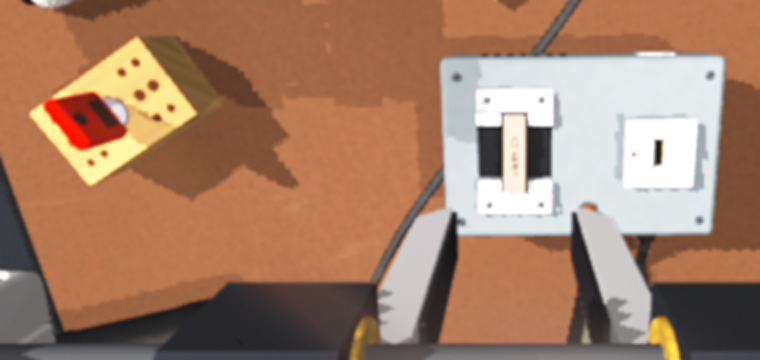

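The bar sits in the seat, centred at crop px (514,150) between the shoes. The key block is at (115,110), with its slot turned about 0.44 rad in the world. Next I'll go above the key.

{"op": "step_arm", "data": {"moves": [{"travel":[0.016,-0.225,0.0],"turn":-0.57},{"travel":[0.016,-0.225,0.0],"turn":-0.57},{"travel":[0.016,-0.225,0.0],"turn":-0.57},{"travel":[0.016,-0.225,0.0],"turn":-0.57},{"travel":[0.016,-0.225,0.0],"turn":-0.57},{"travel":[0.016,-0.225,0.0],"turn":-0.57},{"travel":[0.016,-0.225,0.0],"turn":-0.57},{"travel":[0.016,-0.225,0.0],"turn":-0.57},{"travel":[0.016,-0.225,0.0],"turn":-0.57},{"travel":[0.016,-0.225,0.0],"turn":-0.57}]}}

```text
time: 13.55
tcp_pos: [0.4475, -0.167, 0.1779]
ee_rot: [-0.216, 0.976, 0.0, 0.0]
contact_force: [-0.7, -0.2, -0.6]
grip_width: 0.0376
grip_force: 0.0
```

```bash
python3 - <<'E'
from h import *
go(.447,-.167,.04,3.58)
im,p=snap('wrist','w6.png',(100,260,220,420),4)
import json; json.dump({k:np.array(v).tolist() for k,v in p.items()},open('w6.json','w'))
for n,z in [('key',.034),('key_stand',0)]:
    print(n,[(np.round(a['centre'],1),round(a['conf'],2),np.round(onz(p,a['centre'],z),4)) for a in imaging.spot_point('wrist',n)[:2]])
b=im.astype(int); m=((b[:,:,0]>120)&(b[:,:,1]<60)&(b[:,:,2]<60)).astype(np.uint8)
c=max(cv2.findContours(m,0,1)[0],key=cv2.contourArea); print(cv2.minAreaRect(c),cv2.boundingRect(c))
E
```

```text
travel [0.0005 0.0002 0.1379] turn -0.004 heading -2.707 q6 -2.44 tilt [0. 0.] t 13.55
key [(array([189.6, 315.1]), 0.72, array([ 0.4475, -0.169 ,  0.034 ]))]
key_stand [(array([181.9, 313.6]), 0.78, array([ 0.4462, -0.1719,  0.    ]))]
((315.0, 193.0), (6.0, 30.0), 0.0) (312, 178, 7, 31)
```

View pics/w6.png

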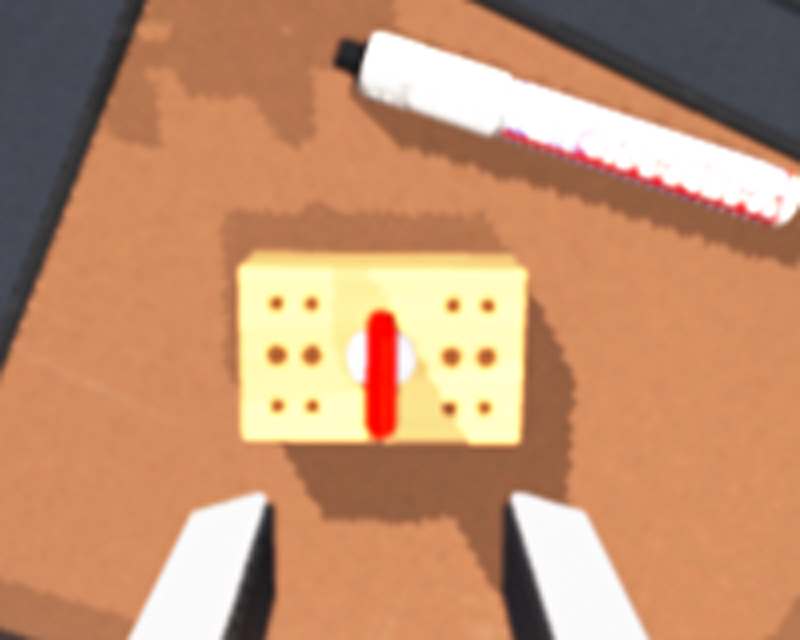

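The red head is at crop px (381,375) and the white shoulder at (381,357). The block is square to the tool within about 0.01 rad.

```bash
python3 - <<'E'
from h import *
import json
p=json.load(open('w6.json')); s=ctrl.read_state(); r=R.from_quat(s['ee_rot'])
def T(x,y,z): return np.round(r.inv().apply(onz(p,(100+(y+.5)/4-.5,220+(x+.5)/4-.5),z)-s['tcp_pos'])*1000,2)
print('shoulder',T(381,357,.037),'block',[T(*a,.034) for a in [(238,265),(527,268),(522,443),(240,440)]])
print('head ends top z71',T(381,313,.071),T(381,438,.071))
E
```

```text
shoulder [  2.18  -1.93 140.96] block [array([ 27.91, -42.  , 143.96]), array([ 27.06,  39.06, 143.96]), array([-24.11,  39.11, 143.96]), array([-23.19, -43.06, 143.96])]
head ends top z71 [ 20.84  -1.68 106.96] [-11.8   -1.74 106.96]
```

{"op": "step_arm", "data": {"moves": [{"travel":[0.0022,-0.0018,0.04],"turn":0},{"travel":[0.0022,-0.0018,0.08],"turn":0},{"travel":[0.0022,-0.0018,0.11],"turn":0},{"travel":[0.0022,-0.0018,0.13],"turn":0},{"travel":[0.0022,-0.0018,0.136],"turn":0},{"travel":[0.0022,-0.0018,0.136],"turn":0},{"travel":[0.0022,-0.0018,0.136],"turn":0},{"travel":[0.0022,-0.0018,0.136],"turn":0},{"travel":[0.0022,-0.0018,0.136],"turn":0},{"travel":[0.0022,-0.0018,0.136],"turn":0}]}}

```text
time: 14.95
tcp_pos: [0.4462, -0.1698, 0.0421]
ee_rot: [-0.215, 0.977, -0.0, 0.0]
contact_force: [0.0, 0.1, 0.1]
grip_width: 0.0378
grip_force: 0.0
```

{"op": "step_arm", "data": {"moves": [{"travel":[0,0,0],"turn":0},{"travel":[0,0,0],"turn":0},{"travel":[0,0,0],"turn":0},{"travel":[0,0,0],"turn":0},{"travel":[0,0,0],"turn":0},{"travel":[0,0,0],"turn":0},{"travel":[0,0,-0.02],"turn":0},{"travel":[0,0,-0.05],"turn":0},{"travel":[0,0,-0.1],"turn":0},{"travel":[0,0,-0.1],"turn":0}], "hand": 1, "grip_force": 50}}

```text
time: 16.2
tcp_pos: [0.4476, -0.1704, 0.1451]
ee_rot: [-0.215, 0.977, -0.002, 0.002]
contact_force: [0.1, 0.5, -0.8]
grip_width: 0.0084
grip_force: 50.0
```

```bash
python3 - <<'E'
from h import *
s=ctrl.read_state(); print(s['q'][5])
go(.5035,.1288,.12,3.005)
E
```

```text
-2.445357317016518
travel [-0.1765  0.248   0.0246] turn 0.571 heading -2.707 q6 -2.45 tilt [ 0.0055 -0.0026] t 16.2
```

{"op": "step_arm", "data": {"moves": [{"travel":[-0.1765,0.248,0.0],"turn":0.571},{"travel":[-0.1765,0.248,0.0],"turn":0.571},{"travel":[-0.1765,0.248,0.0],"turn":0.571},{"travel":[-0.1765,0.248,0.0],"turn":0.571},{"travel":[-0.1765,0.248,0.0],"turn":0.571},{"travel":[-0.1765,0.248,0.0],"turn":0.571},{"travel":[-0.1765,0.248,0.01],"turn":0.571},{"travel":[-0.1765,0.248,0.025],"turn":0.571},{"travel":[-0.1765,0.248,0.025],"turn":0.571},{"travel":[-0.1765,0.248,0.025],"turn":0.571}]}}

```text
time: 17.45
tcp_pos: [0.502, 0.1287, 0.117]
ee_rot: [0.069, 0.998, -0.0, -0.0]
contact_force: [-0.9, -0.8, 0.4]
grip_width: 0.0085
grip_force: 50.0
```

```bash
python3 - <<'E'
from h import *
go(.503,.128,.11,3.005)
im,p=snap('wrist','w7.png',(150,300,230,430),4)
import json; json.dump({k:np.array(v).tolist() for k,v in p.items()},open('w7.json','w'))
E
```

```text
travel [-0.0011 -0.0005  0.007 ] turn -0.001 heading 3.004 q6 -1.25 tilt [-0. -0.] t 17.45
```

View pics/w7.png

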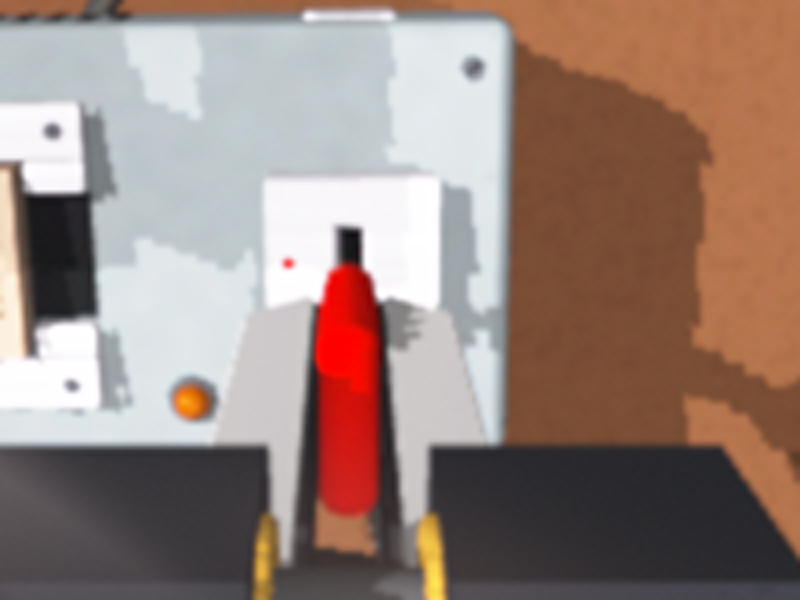

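The slot shows at crop px (349,227–262), the bezel spans columns 264 to 440 with its top edge at row 175, and the head is centred on column 348. I'll convert these to tool coordinates.

```bash
python3 - <<'E'
from h import *
import json
p=json.load(open('w7.json')); s=ctrl.read_state(); r=R.from_quat(s['ee_rot']); z0=s['tcp_pos'][2]
def T(x,y,z): return np.round(r.inv().apply(onz(p,(150+(y+.5)/4-.5,230+(x+.5)/4-.5),z)-s['tcp_pos'])*1000,2)[:2]
print('slot top(7.5)',T(336,227,.063),T(362,227,.063),'slot@250',T(337,250,.063),T(362,250,.063),'bezel top(18)',T(264,176,.063),T(440,175,.063),'bez@250',T(265,250,.063),T(440,250,.063),'dot(0?)',T(288,263,.063))
print('head far top(-15)',T(348,515,z0+.029),'head near low(15)',T(348,265,z0-.005),'near top(15)', T(348,330,z0+.029),T(348,372,z0+.029))
print('lateral head low',T(326,290,z0),T(372,290,z0),'mid top',T(317,400,z0+.029),T(378,400,z0+.029))
p=json.load(open('w4.json'))
E
```

```text
slot top(7.5) [ 6.07 -2.65] [6.07 2.8 ] slot@250 [ 1.04 -2.46] [1.03 2.81] bezel top(18) [ 17.06 -17.55] [17.26 18.95] bez@250 [  1.04 -17.63] [ 1.03 19.26] dot(0?) [ -1.83 -12.82]
head far top(-15) [-13.61  -0.1 ] head near low(15) [13.33 -0.1 ] near top(15) [14.72 -0.09] [ 8.5  -0.09]
lateral head low [10.64 -3.69] [10.64  3.81] mid top [ 4.29 -4.44] [4.29 4.12]
```

{"op": "step_arm", "data": {"moves": [{"travel":[-0.0014,0.0002,0.005],"turn":0},{"travel":[-0.0014,0.0002,0.01],"turn":0},{"travel":[-0.0014,0.0002,0.014],"turn":0},{"travel":[-0.0014,0.0002,0.016],"turn":0},{"travel":[-0.0014,0.0002,0.018],"turn":0},{"travel":[-0.0014,0.0002,0.019],"turn":0},{"travel":[-0.0014,0.0002,0.02],"turn":0},{"travel":[-0.0014,0.0002,0.021],"turn":0},{"travel":[-0.0014,0.0002,0.022],"turn":0},{"travel":[-0.0014,0.0002,0.022],"turn":0}]}}

```text
time: 18.75
tcp_pos: [0.5033, 0.1295, 0.0949]
ee_rot: [0.068, 0.998, -0.0, -0.0]
contact_force: [0.4, 0.7, -0.8]
grip_width: 0.0088
grip_force: 50.0
```

{"op": "step_arm", "data": {"moves": [{"travel":[0,0,0.0005],"turn":0},{"travel":[0,0,0.001],"turn":0},{"travel":[0,0,0.0015],"turn":0},{"travel":[0,0,0.002],"turn":0},{"travel":[0,0,0.0025],"turn":0},{"travel":[0,0,0.003],"turn":0},{"travel":[0,0,0.0035],"turn":0},{"travel":[0,0,0.004],"turn":0},{"travel":[0,0,0.0045],"turn":0},{"travel":[0,0,0.005],"turn":0}]}}

```text
time: 20.0
tcp_pos: [0.5033, 0.1294, 0.0899]
ee_rot: [0.068, 0.998, -0.0, -0.0]
contact_force: [-0.3, 0.4, -0.4]
grip_width: 0.0086
grip_force: 50.0
```

{"op": "step_arm", "data": {"moves": [{"travel":[0,0,0.0005],"turn":0},{"travel":[0,0,0.001],"turn":0},{"travel":[0,0,0.0015],"turn":0},{"travel":[0,0,0.002],"turn":0},{"travel":[0,0,0.0025],"turn":0},{"travel":[0,0,0.003],"turn":0},{"travel":[0,0,0.0032],"turn":0},{"travel":[0,0,0.0034],"turn":0},{"travel":[0,0,0.0036],"turn":0},{"travel":[0,0,0.0036],"turn":0}]}}

```text
time: 21.25
tcp_pos: [0.5036, 0.1295, 0.0867]
ee_rot: [0.068, 0.998, 0.0, 0.0]
contact_force: [-1.3, -1.0, 5.5]
grip_width: 0.0088
grip_force: 50.0
```

{"op": "step_arm", "data": {"moves": [{"travel":[0,0,0.0004],"turn":0},{"travel":[0.001,0,0.0005],"turn":0.1},{"travel":[0.001,0,0.0005],"turn":0.1},{"travel":[0,0,0.0005],"turn":0},{"travel":[-0.001,0,0.0005],"turn":-0.1},{"travel":[-0.001,0,0.0005],"turn":-0.1},{"travel":[0.001,0,0.0005],"turn":0.1},{"travel":[0.001,0,0.0005],"turn":0.1},{"travel":[0,0,0.0005],"turn":0},{"travel":[0,0,0.0005],"turn":0}]}}

```text
time: 22.5
tcp_pos: [0.5033, 0.1295, 0.0857]
ee_rot: [0.067, 0.998, 0.0, -0.0]
contact_force: [-1.9, -0.4, 0.4]
grip_width: 0.009
grip_force: 50.0
```

{"op": "step_arm", "data": {"moves": [{"travel":[0,0,0.0006],"turn":0},{"travel":[0,0,0.0012],"turn":0},{"travel":[0,0,0.0018],"turn":0},{"travel":[0,0,0.0024],"turn":0},{"travel":[0,0,0.003],"turn":0},{"travel":[0,0,0.0036],"turn":0},{"travel":[0,0,0.0042],"turn":0},{"travel":[0,0,0.0047],"turn":0},{"travel":[0,0,0.0052],"turn":0},{"travel":[0,0,0.0052],"turn":0}]}}

```text
time: 23.75
tcp_pos: [0.504, 0.1295, 0.081]
ee_rot: [0.068, 0.998, 0.0, 0.001]
contact_force: [0.2, 1.0, 5.2]
grip_width: 0.0086
grip_force: 50.0
```

{"op": "step_arm", "data": {"moves": [{"travel":[0,0,0.0004],"turn":0},{"travel":[0.001,0,0.0005],"turn":0.1},{"travel":[0.001,0,0.0005],"turn":0.1},{"travel":[0,0,0.0005],"turn":0},{"travel":[-0.001,0,0.0005],"turn":-0.1},{"travel":[-0.001,0,0.0005],"turn":-0.1},{"travel":[0.001,0,0.0005],"turn":0.1},{"travel":[0.001,0,0.0005],"turn":0.1},{"travel":[0,0,0.0005],"turn":0},{"travel":[0,0,0.0005],"turn":0}]}}

```text
time: 25.0
tcp_pos: [0.5035, 0.1295, 0.0801]
ee_rot: [0.068, 0.998, 0.0, 0.0]
contact_force: [2.4, -0.0, 0.7]
grip_width: 0.0084
grip_force: 50.0
```

Past the second pin. About 9 mm is left to home.

{"op": "step_arm", "data": {"moves": [{"travel":[0,0,0.001],"turn":0},{"travel":[0,0,0.002],"turn":0},{"travel":[0,0,0.003],"turn":0},{"travel":[0,0,0.004],"turn":0},{"travel":[0,0,0.005],"turn":0},{"travel":[0,0,0.006],"turn":0},{"travel":[0,0,0.0065],"turn":0},{"travel":[0,0,0.007],"turn":0},{"travel":[0,0,0.0075],"turn":0},{"travel":[0,0,0.008],"turn":0}]}}

```text
time: 26.25
tcp_pos: [0.5033, 0.1295, 0.0721]
ee_rot: [0.068, 0.998, 0.0, -0.0]
contact_force: [2.9, -1.2, 0.2]
grip_width: 0.0086
grip_force: 50.0
```

{"op": "step_arm", "data": {"moves": [{"travel":[0,0,0.0004],"turn":0},{"travel":[0,0,0.0006],"turn":0},{"travel":[0,0,0.0008],"turn":0},{"travel":[0,0,0.001],"turn":0},{"travel":[0,0,0.0012],"turn":0},{"travel":[0,0,0.0014],"turn":0},{"travel":[0,0,0.0016],"turn":0},{"travel":[0,0,0.0016],"turn":0},{"travel":[0,0,0.0016],"turn":0},{"travel":[0,0,0.0016],"turn":0}]}}

```text
time: 27.5
tcp_pos: [0.5034, 0.1294, 0.0709]
ee_rot: [0.068, 0.998, -0.0, 0.0]
contact_force: [0.2, -0.6, 6.2]
grip_width: 0.0087
grip_force: 50.0
```

{"op": "step_arm", "data": {"moves": [{"travel":[0,0,0],"turn":0.05},{"travel":[0,0,0],"turn":0.15},{"travel":[0,0,0],"turn":0.3},{"travel":[0,0,0],"turn":0.45},{"travel":[0,0,0],"turn":0.6},{"travel":[0,0,0],"turn":0.75},{"travel":[0,0,0],"turn":0.9},{"travel":[0,0,0],"turn":1.05},{"travel":[0,0,0],"turn":1.2},{"travel":[0,0,0],"turn":1.3}]}}

```text
time: 28.75
tcp_pos: [0.5039, 0.1296, 0.0709]
ee_rot: [0.66, 0.752, 0.001, 0.001]
contact_force: [4.9, 1.0, 2.6]
grip_width: 0.0087
grip_force: 50.0
```

```bash
python3 - <<'E'
from h import *
s=ctrl.read_state(); print(s['contact_force'],s['moment'],s['q'][5]); go(.5034,.1294,.071,3.005-1.5)
E
```

```text
[4.86570438 1.03853392 2.56608758] [ 0.12479571 -1.11328772  0.12208613] 0.051277844358022705
travel [-0.0001 -0.0006 -0.0001] turn 0.196 heading 1.701 q6 0.05 tilt [0.0016 0.0003] t 28.75
```

{"op": "step_arm", "data": {"moves": [{"travel":[0,0,0],"turn":0.08},{"travel":[0,0,0],"turn":0.14},{"travel":[0,0,0],"turn":0.18},{"travel":[0,0,0],"turn":0.2},{"travel":[0,0,0],"turn":0.22},{"travel":[0,0,0],"turn":0.22},{"travel":[0,0,0],"turn":0.22},{"travel":[0,0,0],"turn":0.22},{"travel":[0,0,0],"turn":0.22},{"travel":[0,0,0],"turn":0.22}]}}

```text
time: 30.0
tcp_pos: [0.504, 0.1296, 0.0709]
ee_rot: [0.737, 0.676, 0.001, 0.001]
contact_force: [5.3, 1.2, 3.2]
grip_width: 0.0086
grip_force: 50.0
```

```bash
python3 - <<'E'
from h import *
s=ctrl.read_state(); print(s['contact_force'],s['moment'],s['q'][5],s['joint_velocities']); go(.5034,.1294,.071,3.005-1.5)
snap('scene','s8.png',(170,240,265,365),6)
snap('wrist','w8.png',(150,300,150,350),4)
for n,z in [('bar',.055),('nest',.055)]:
  for cam in ('side','scene'):
    if n=='bar': snap(cam)
    print(n,cam,[(np.round(a['centre'],1),round(a['conf'],2),np.round(onz(imaging.camera_params(cam),a['centre'],z),4)) for a in imaging.spot_point(cam,n)[:2]])
E
```

```text
[5.27323036 1.15531231 3.19582129] [-0.00551505 -1.21616355  0.02787764] 0.26720409437619236 [ 0.00020409  0.00116166 -0.00301151  0.00106804 -0.00103019 -0.00049785]
travel [-0.0002 -0.0006 -0.0001] turn -0.02 heading 1.485 q6 0.27 tilt [0.0019 0.0004] t 30.0
bar side [(array([200.1, 318.2]), 0.68, array([0.4915, 0.0426, 0.055 ])), (array([202.7, 314.9]), 0.59, array([0.4926, 0.0564, 0.055 ]))]
bar scene [(array([197.3, 329.1]), 0.51, array([0.4836, 0.0551, 0.055 ]))]
nest side []
nest scene [(array([200.5, 299.2]), 0.22, array([0.5154, 0.117 , 0.055 ]))]
```

View pics/s8.png

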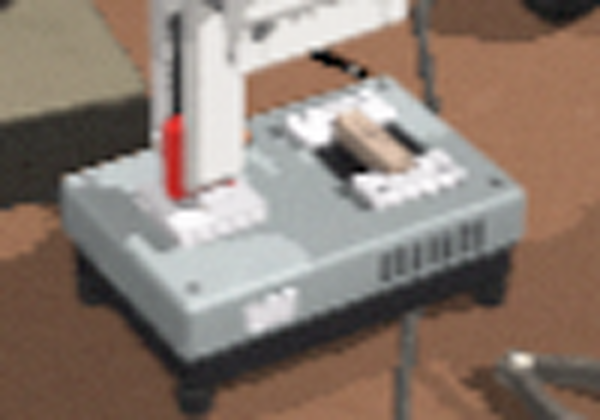

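The crop shows the key turned in the switch at px (175,160) and the bar still seated at (375,140). All forces are small and steady, so I'll hand in.

```bash
python3 -c "
from plant import ctrl
print(ctrl.sign_off())"
```

```text
the job is handed in; nothing more can be done
None
```

I handed the job in at about 30 s: the bar is seated and let go, and the key is home and held turned about 1.5 rad. `sign_off` returned no verdict, and I inferred the switch angle (about 1.4 rad) from the tool rotation, not from a direct reading.

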